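# Put the spices away in the child-safe pull-out

### The job

Clear the spice jars and the salt shaker that are out on the left of the worktop into the slim child-safe pull-out cabinet. Take the red-handled dowel from its wooden holder and push it down the small hole in the cabinet's top to release the hidden catch, so that the drawer springs out; put every jar and shaker that is there upright on the drawer's tray, then push the drawer gently shut until the catch holds it closed. The dowel must end up standing in its holder again; leave the mug and the tins alone.

Things in the scene. Friction and masses are not known exactly. Their poses are not given: they have to be found in the camera images.
- cabinet: fixed slim pale wooden cabinet, 250 mm deep, 134 wide, top at z 0.135; white drawer front (14 mm thick, z 0.006 to 0.125, steel knob) covers its face. Turned so that the drawer opens to the robot's left. Origin: on the worktop under the middle of the tray's opening in the face; x into the cabinet (the drawer slides out along -x), y across (-0.093 to +0.041, the catch on the -y side), z up
- release_hole (a point): centre of the mouth of the release hole in the cabinet's top, 14 mm across, in a dark steel plate; at cabinet x 0.040, y -0.070. It goes straight down through the 10 mm deck. The catch's pad lies 20 mm below the mouth, lets the drawer go when pushed about 8 mm down and stops at 14 mm; 3 N at first, 6.5 N fully down. Fingers do not fit
- latch_pad (a point): top centre of the hidden orange catch pad below the release hole; moves down with it
- latch (a joint): travel of the spring catch in m: 0 up (engaged if the drawer is shut), 0.014 fully pushed down; springs back up when let go. The shutting drawer pushes it down by itself and it snaps up again behind the drawer's strike
- drawer (a joint): opening of the drawer, m: about 0 shut and caught, 0.235 fully out. A spring (2.8 N shut, 0.9 N out) pushes it all the way out in about 1 s whenever it is not caught. To shut it push the knob right home, to the stop at -0.004: about 3 N, rising to 6 to 8 N between 0.03 and 0.004 as it rides over the catch; then let go
- drawer_knob (a point): centre of the outer end of the drawer front's round steel knob, 24 mm across, standing 36 mm out of the front, 85 mm above the worktop: push here along the cabinet's +x to shut. Moves with the drawer; axes as the cabinet's
- tray_floor (a point): centre of the drawer's tray floor, 12 mm above the worktop; moves with the drawer, axes as the cabinet's. Inside 222 mm long (x) and 56 wide (y); 4 mm side walls and back rise 55 mm above the floor, the white front 113 mm at its -x end. Room for four jars standing in a row 52 mm apart; 113 mm free under the deck. Drawer out: its +x end is 13 mm in front of the cabinet's face
- holder: dark wooden block, loose, 0.7 kg, 48 x 48 x 60 mm on a round foot 76 mm across and 8 mm thick, with a round upright hole 13 mm across and 45 mm deep in the middle of its top, the rim chamfered by 3 mm. Origin: centre of its underside
- holder_hole (a point): bottom centre of the holder's hole, 15 mm above the worktop; the dowel's foot rests here
- dowel: wooden dowel, 10 mm across, with a round red handle 18 mm across; 160 mm long overall, 0.04 kg; stands upright in the holder. Origin: its lower end (foot), z along the dowel towards the handle; the handle spans z 0.105 to 0.160
- dowel_grip (a point): point on the dowel's axis in the red handle, 130 mm above the foot, to be gripped from above
- spice_jar_blue: spice jar, an upright cylinder 41 mm across and 105 mm tall with a dark cap (top 20 mm), 0.11 kg; dark blue and white label. Origin: centre of the underside, z up. May be absent (None from the start)
- spice_jar_black: spice jar, an upright cylinder 41 mm across and 105 mm tall with a dark cap (top 20 mm), 0.11 kg; black label with a green leaf. Origin: centre of the underside, z up. May be absent (None from the start)
- spice_jar_red: spice jar, an upright cylinder 41 mm across and 105 mm tall with a dark cap (top 20 mm), 0.11 kg; white and red label, brownish contents. Origin: centre of the underside, z up. May be absent (None from the start)
- salt_shaker: grey salt shaker, an upright cylinder 44 mm across and 90 mm tall, 0.1 kg. Origin: centre of the underside, z up. May be absent (None from the start)
- white_mug: white mug, 88 mm tall, bystander. Origin: centre of its underside
- pea_tin: small tin with a green label, 76 mm across and 58 mm tall, bystander. Origin: centre of its underside
- steel_can: small steel clip canister, 60 mm across and 64 mm tall, bystander. Origin: centre of its underside

How it is judged:
By the outcome, as a careful person would: the job done as asked, in the order asked, and still so for the second after the job is handed in, with the robot touching nothing.
Of spice_jar_blue, spice_jar_black, spice_jar_red, salt_shaker only 2 to 4 are there at a start; the rules pass over those that are not, and their reading is None.
At some moment in a run one of holder may be knocked a few centimetres aside while the robot is not near it.
It also fails if it takes over 210 s, if anything falls off the work surface, if the arm or the gripper's body presses on something with over 40 N, if the wrist force passes 120 N, or if a joint passes its speed limit or range.

### The arm

A 6-joint arm with a two-finger parallel gripper is mounted at the origin on a cart in front of the work surface, level with it; the furniture and walls round the work are solid. World frame = base frame: x ahead of the robot, y to its left, z up, the work surface at z = 0. Lengths are in m, angles in degrees, forces in N, time in s.
With the tool pointing down it reaches from about 0.3 to 0.95 m from the base axis. Payload 3.1 kg.
Tool frame: the origin (TCP) lies midway between the tips of the shut fingers; the grasp point (between the pads) lies 19 mm behind it; z points along the fingers, y is the line along which they close (so a half turn about z gives the same grasp; the last joint's range is limited). The gripper opens to 85 mm and grips with 20 to 120 N. Pads are 22 mm wide; open, the fingers measure 114 mm over their backs; the gripper's body (76 mm by 85 mm) begins 54 mm behind the grasp point. The pads swing forward as they close: fully open they stand 13 mm farther back than shut.
Start: joints at [-72.004, 17.653, 93.61, -0, 68.738, -3.994], TCP at [0.234, -0.58, 0.231] pointing down, gripper open.
Joint ranges: [-175.34, 175.34], [-45.06, 112.39], [2.9, 150.54], [-68.45, 248.45], [3.09, 151.38], [-168.51, 168.51]. Speed limits (degrees/s): [159.86, 159.86, 180, 180, 180, 180].

### API

Orientations are given as a 3x3 rotation matrix whose columns are the frame's x, y, z axes.
In Python, from workcell import ctrl, eyes gives the robot as it stands.
- The arm moves only by the tool move_arm, never from a script. Its argument "commands" is a list of rows, each a list of 2 entries, a list of its own where there are three numbers: the shift along the world's x, y, z normalised to -1 to 1, where 1 is 5 cm, then the turn, a rotation vector about the world's x, y, z normalised to -1 to 1, where 1 is 5 degrees. In form: [[[x, y, z], [rx, ry, rz]], ...]. A call has 1 to 12 rows; each row shifts and turns the commanded pose from where the row before left it; what a row does not reach is not made up. A row lasts 1/8 s, in which the tool goes at most 62.5 mm and 10.7 degrees, less where a joint would pass 70% of its speed; a pose out of reach is approached as far as the arm can. A call with a number of a shift or a turn outside -1 to 1 is refused whole. A call with a gripper value outside its range is refused whole. "fingers" is the finger opening in mm, from 0 to 85.4, set as the call begins (left out, the last holds). The fingers move at their own pace and stop on an object; "newtons" is the grip in N (left out, the last holds). Time passes only in rows, so rows that do not move let the fingers close. It gives the time, the measured TCP pose, the force, the opening and the grip force at its end, in the units of the state.
- ctrl.read_state(): the state, without advancing time (a new reading comes with each control period).
- eyes.camera(name): name is "scene" or "top" or "wrist"; returns (picture, depth): 400x640x3 uint8, red, green, blue; 400x640 float32, m along the optical axis (not along the pixel's ray), 0 where there is no reading.
- eyes.camera_params(name): a dict with "vertical_fov" (degrees; the focal length in pixels is half the picture's height over the tangent of half this angle, whatever the lens; pixels are square), "cx", "cy" (the principal point, pixels), "world_to_cam" (4x4, takes a point from world to camera coordinates). Camera axes: x right, y up, looking along -z (the intrinsics and any distortion apply to the point x, -y, -z); pixel columns grow to the right and rows downward; lengths in m; the calibration is good to about 2 mm. A picture is of the moment at which its call begins: read the wrist's pose just before it. camera_params takes no time and is no camera call; for the wrist camera it gives the pose at the moment of the call.
- ctrl.finish_job(): hands the job in; it is judged then, once.
Trained networks look in the newest picture that a camera, given by its name, has taken for a name from the list of things; names that differ only in an ending like _2 or _b are one class to them, and where a whole thing is asked for, a point or a joint stands for the part that bears it (a point fixed in the world has none). Each returns a list of dicts, best first, with "conf" (0 to 1); they miss things now and then, are a little off and sometimes report something else, mostly with a low value. They report only what shows in the picture. A call takes as long as a camera call.
- eyes.look_for(query, camera): "bbox" ([left, top, right, bottom] in pixels, round what is visible of it).
The state is a dict: "t": time; "joints": joint angles; "joint_velocities": joint speeds; "joint_efforts": joint torques, N m; "position": TCP position; "ee_rot": TCP orientation; "wrist_force": force on the tool from outside, world axes, zero at the start; "ft_torque": the same for the moment, N m; "gripper_width": finger opening in m; "grip_force": force on a finger pad.
Only numpy, scipy, OpenCV 4.12 (cv2) and the standard library are available. Lean on these libraries where they do the work, as an engineer would, in place of code of your own. Each camera call takes 0.05 s, during which the arm holds its last target. There are 200 camera calls.

## Working session

There is one attempt and no reset: what is moved stays moved. The work goes in short steps, Python scripts to look and compute and a tool call to move; the robot and the scene stay as the last step left them, time stands still between calls to the robot, and variables do not carry over. Pictures are saved under pics/ and viewed, at most 14 in all, crops included, and the job is handed in when it is done.

Besides the shell and the picture viewer there is one more tool, called after "Emit:" as name([rows], argument=value, ...), one row to a line, values as JSON. move_arm: Moves the arm, as the interface text tells. Its arguments: {"type":"object","properties":{"commands":{"type":"array","items":{"type":"array"}},"fingers":{"type":"number"},"newtons":{"type":"number"}},"required":["commands"]}

```bash
mkdir -p pics; ls
cat > h.py <<'E'
import numpy as np, cv2
from workcell import ctrl, eyes
def cam(n):
    p=eyes.camera_params(n); im,d=eyes.camera(n); return im,d,p
def world(p,d,u,v,z=None):
    """pixel->world; depth d (scalar) or intersect plane z"""
    f=200/np.tan(np.radians(p["vertical_fov"])/2)
    r=np.array([(u-p["cx"])/f,-(v-p["cy"])/f,-1.])
    T=np.linalg.inv(np.array(p["world_to_cam"])); R=T[:3,:3];o=T[:3,3]
    w=R@r
    return o+w*((z-o[2])/w[2]) if z is not None else o+w*d
def cloud(p,D):
    v,u=np.mgrid[0:400,0:640]; f=200/np.tan(np.radians(p["vertical_fov"])/2)
    P=np.stack([(u-p["cx"])/f*D,-(v-p["cy"])/f*D,-D],-1)
    T=np.linalg.inv(np.array(p["world_to_cam"])); W=P@T[:3,:3].T+T[:3,3]; W[D<=0]=np.nan
    return W
def save(im,n): cv2.imwrite("pics/"+n+".png",im[...,::-1])
E
python3 - <<'E'
from h import *
for c in ["scene","top"]:
    im,d,p=cam(c); save(im,c+"0"); print(c,{k:v for k,v in p.items() if k!="world_to_cam"},np.round(np.linalg.inv(p["world_to_cam"])[:3,3],2))
    W=cloud(p,d)
    for q in ["cabinet","release_hole","drawer_knob","holder","dowel","spice_jar_blue","spice_jar_black","spice_jar_red","salt_shaker","white_mug","pea_tin","steel_can"]:
        for r in eyes.look_for(q,c)[:2]:
            b=r["bbox"]; u,v=(b[0]+b[2])/2,(b[1]+b[3])/2
            print(q,round(r["conf"],2),np.round(b),np.round(W[int(v),int(u)],3))
print(ctrl.read_state()["t"])
E
```

```text
pics
scene {'vertical_fov': 51.810176797639606, 'cx': 315.6949404152815, 'cy': 202.56498960394228} [-0.03  0.63  0.76]
cabinet 0.6 [379. 131. 462. 213.] [ 0.425 -0.301  0.134]
release_hole 0.95 [377. 132. 468. 209.] [ 0.424 -0.31   0.134]
drawer_knob 0.64 [377. 161. 417. 212.] [ 0.482 -0.279  0.067]
holder 0.7 [211. 309. 251. 352.] [0.441 0.366 0.055]
holder 0.64 [377. 158. 418. 212.] [ 0.479 -0.277  0.077]
dowel 0.79 [217. 280. 236. 323.] [0.453 0.359 0.127]
spice_jar_black 0.61 [306. 243. 326. 288.] [0.428 0.129 0.074]
spice_jar_red 0.7 [271. 227. 290. 267.] [0.535 0.143 0.072]
spice_jar_red 0.5 [214. 312. 253. 353.] [0.439 0.364 0.048]
salt_shaker 0.71 [265. 277. 284. 315.] [0.447 0.245 0.05 ]
white_mug 0.72 [228. 204. 274. 251.] [0.639 0.15  0.08 ]
pea_tin 0.73 [270. 205. 299. 238.] [0.614 0.055 0.057]
pea_tin 0.52 [378. 134. 463. 209.] [ 0.425 -0.301  0.134]
steel_can 0.96 [306. 185. 327. 215.] [ 0.619 -0.076  0.055]
top {'vertical_fov': 49.37824442960626, 'cx': 329.6483017160436, 'cy': 193.409795587261} [-0.18 -0.06  1.32]
cabinet 0.78 [408. 199. 489. 211.] [ 0.529 -0.397  0.137]
release_hole 0.91 [411. 200. 491. 208.] [ 0.535 -0.405  0.132]
release_hole 0.39 [275. 165. 301. 189.] [0.705 0.135 0.013]
holder 0.76 [203. 221. 227. 248.] [0.445 0.346 0.059]
holder 0.42 [200. 205. 212. 229.] [0.455 0.353 0.153]
spice_jar_red 0.79 [279. 195. 291. 220.] [0.534 0.123 0.091]
salt_shaker 0.59 [246. 224. 258. 244.] [0.449 0.229 0.057]
white_mug 0.6 [275. 162. 299. 188.] [0.71  0.139 0.019]
pea_tin 0.65 [304. 176. 322. 205.] [0.627 0.038 0.052]
pea_tin 0.52 [278. 226. 292. 251.] [0.42  0.115 0.094]
1.3
```

View pics/scene0.png

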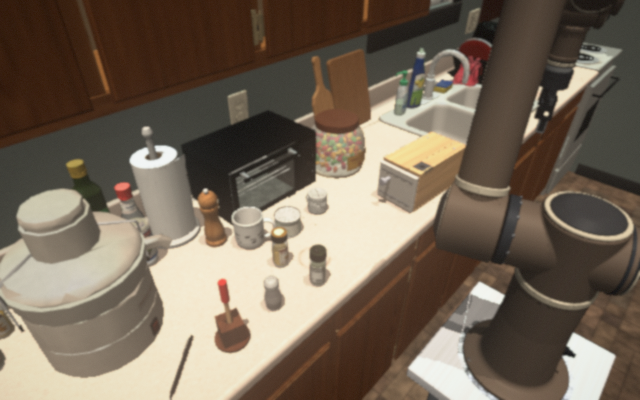

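View pics/top0.png

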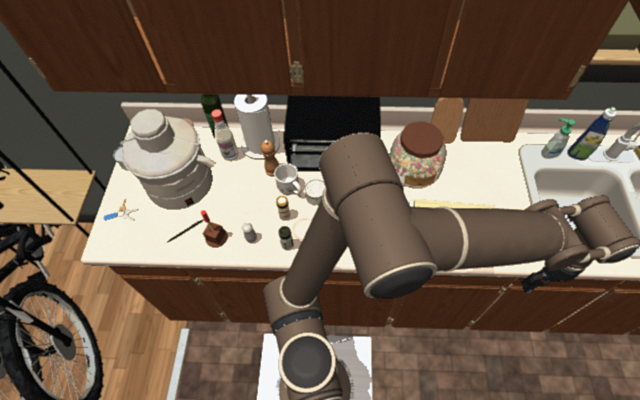

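The scene view shows the black jar (316,262), red jar (280,247) and salt shaker (272,292), the dowel in its holder (232,330) and the cabinet (425,170). No blue jar shows. In the top view the arm hides the cabinet.

```bash
cat >> h.py <<'E'
from scipy.optimize import least_squares
def circ(W,x,y,z0,z1,r,rad=0.06):
    """fit axis of an upright cylinder of radius r (side points seen)"""
    P=W.reshape(-1,3); P=P[np.isfinite(P[:,0])]
    c=np.array([x,y])
    for k in (rad,r+.012,r+.008):
        Q=P[(P[:,2]>z0)&(P[:,2]<z1)&(np.hypot(*(P[:,:2]-c).T)<k)][:,:2]
        if len(Q)<8: return None
        c=least_squares(lambda c:np.hypot(*(Q-c).T)-r,c,loss="soft_l1",f_scale=.002).x
    return c,len(Q)
E
python3 - <<'E'
from h import *
im,d,p=cam("scene"); W=cloud(p,d)
for n,x,y,z0,z1,r in [("black",.42,.12,.02,.08,.0205),("red",.525,.13,.02,.08,.0205),("salt",.445,.23,.01,.07,.022),("dowel",.45,.355,.12,.155,.009),("mug",.66,.13,.03,.08,.04),("pea",.625,.04,.01,.05,.038),("can",.63,-.08,.01,.055,.03)]:
    print(n,circ(W,x,y,z0,z1,r))
m=np.isfinite(W[...,0])&(W[...,2]>.127)&(W[...,2]<.143)&(W[...,0]>.3)&(W[...,0]<.8)&(W[...,1]<-.12)&(W[...,1]>-.62)
Q=W[m]; print(len(Q)); 
m2=m.astype(np.uint8); k,l,s,_=cv2.connectedComponentsWithStats(m2); i=1+np.argmax(s[1:,4]); Q=W[l==i]
print(s[i],cv2.minAreaRect(Q[:,:2].astype(np.float32)), np.median(Q[:,2])); print(np.round(cv2.boxPoints(cv2.minAreaRect(Q[:,:2].astype(np.float32))),3))
# dark plate
c=im[110:230,350:490]; cv2.imwrite("pics/crop1.png",cv2.resize(c,None,fx=5,fy=5,interpolation=2)[...,::-1])
E
```

```text
black (array([0.43853588, 0.11334149]), 318)
red (array([0.52388798, 0.15797763]), 234)
salt (array([0.46368976, 0.2363317 ]), 337)
dowel (array([0.44734556, 0.36330883]), 105)
mug (array([0.67142272, 0.13192719]), 759)
pea (array([0.6337345 , 0.02657229]), 205)
can (array([ 0.63772612, -0.09917841]), 240)
2322
[ 383  131   82   46 1915] ((0.4735451936721802, -0.41478022933006287), (0.2553035318851471, 0.13761453330516815), 86.31710815429688) 0.13481698844543222
[[ 0.397 -0.538]
 [ 0.534 -0.547]
 [ 0.55  -0.292]
 [ 0.413 -0.283]]
```

View pics/crop1.png

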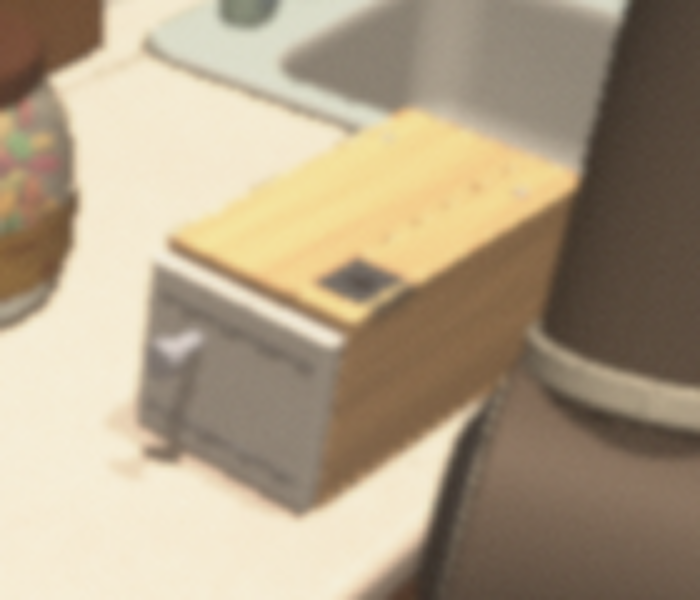

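The crop shows the dark plate with its hole at scene pixel (422,166) and the knob at about (386,179). This agrees with the rectangle fit of the cabinet top.

Run:
```python
from h import *
s=ctrl.read_state(); print(np.round(s["ee_rot"],3),s["position"],s["t"])
p=eyes.camera_params("scene"); print(world(p,0,422,166,.135),world(p,0,386,179,.085))
W=np.linalg.inv(eyes.camera_params("wrist")["world_to_cam"]); print(np.round(W,3))
```

```text
[[ 0.927  0.374  0.   ]
 [ 0.374 -0.927  0.   ]
 [ 0.    -0.    -1.   ]] [ 0.23400827 -0.57952405  0.23127327] 1.35
[ 0.43490228 -0.32742129  0.135     ] [ 0.5114003  -0.26619971  0.085     ]
[[ 0.375  0.887  0.269  0.303]
 [-0.927  0.359  0.109 -0.553]
 [-0.    -0.29   0.957  0.374]
 [ 0.     0.     0.     1.   ]]
```

Emit:
move_arm([
  [[0.6,0,1],[0,0,0]],
  [[1,0.5,1],[0,0,0]],
  [[1,1,0],[0,0,0]],
  [[0,1,0],[0,0,0]],
  [[0,1,0],[0,0,0]],
  [[0,1,0],[0,0,0]],
  [[0,1,0],[0,0,0]],
  [[0,1,0],[0,0,0]],
  [[0,1,0],[0,0,0]],
  [[0,1,0],[0,0,0]],
  [[0,1,0],[0,0,0]],
  [[0,1,0],[0,0,0]],
], fingers=60)

```text
t: 2.85
position: [0.3497, -0.0631, 0.3233]
ee_rot: [[0.928, 0.374, 0.002], [0.374, -0.928, -0.0], [0.001, 0.001, -1.0]]
wrist_force: [0.3, -0.2, -0.8]
gripper_width: 0.0601
grip_force: 0.0
```

Emit:
move_arm([
  [[0.3,0.6,0],[0,0,1]],
  [[0.3,0.6,0],[0,0,1]],
  [[0.3,0.6,0],[0,0,1]],
  [[0.3,0.6,0],[0,0,1]],
  [[0.3,0.6,0],[0,0,1]],
  [[0.2,0.6,0],[0,0,1]],
  [[0.2,0.6,0],[0,0,1]],
  [[0,0.6,0],[0,0,1]],
  [[0,0.6,0],[0,0,1]],
  [[0,0.6,0],[0,0,1]],
  [[0,0.4,0],[0,0,1]],
  [[0,0,0],[0,0,1]],
])

```text
t: 4.35
position: [0.4446, 0.2569, 0.3229]
ee_rot: [[0.134, 0.991, -0.0], [0.991, -0.134, 0.0], [0.0, -0.0, -1.0]]
wrist_force: [-0.4, 0.5, 0.8]
gripper_width: 0.0602
grip_force: 0.0
```

Emit:
move_arm([
  [[0,0,0],[0,0,0.9]],
  [[0,0,0],[0,0,0]],
])

```text
t: 4.6
position: [0.4448, 0.2556, 0.323]
ee_rot: [[0.062, 0.998, 0.0], [0.998, -0.062, 0.0], [0.0, 0.0, -1.0]]
wrist_force: [0.1, -0.0, -0.2]
gripper_width: 0.06
grip_force: 0.0
```

Run:
```python
from h import *
s=ctrl.read_state(); print(s["position"],np.round(s["ee_rot"],3))
im,d,p=cam("wrist"); save(im,"w1"); W=cloud(p,d)
for q in ["dowel","holder"]: print([(round(r["conf"],2),np.round(r["bbox"])) for r in eyes.look_for(q,"wrist")[:2]])
P=W.reshape(-1,3); m=(P[:,2]>.16)&(P[:,2]<.185)&(np.hypot(P[:,0]-.447,P[:,1]-.363)<.05)
print(m.sum(),P[m].mean(0),P[m].min(0),P[m].max(0),circ(W,.447,.363,.12,.17,.009,.03))
m=(P[:,2]>.052)&(P[:,2]<.066)&(np.hypot(P[:,0]-.447,P[:,1]-.363)<.06); print(cv2.minAreaRect(P[m][:,:2].astype(np.float32)))
```

```text
[0.44478837 0.25557672 0.32295363] [[ 0.062  0.998  0.   ]
 [ 0.998 -0.062  0.   ]
 [ 0.     0.    -1.   ]]
[(0.88, array([316.,  79., 332., 100.]))]
[(0.97, array([298.,  70., 350., 126.]))]
283 [0.46018851 0.35586301 0.17460829] [0.45159368 0.34753055 0.16155333] [0.46849432 0.36496815 0.17756667] (array([0.46051679, 0.35663733]), 44)
((0.4605153799057007, 0.35648083686828613), (0.048084989190101624, 0.04790104553103447), 71.78166961669922)
```

View pics/w1.png

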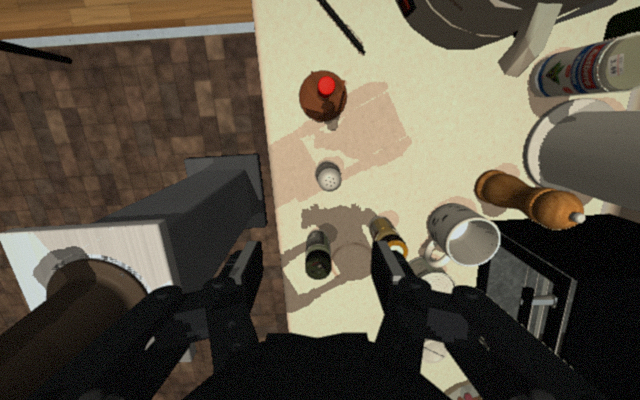

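The wrist view shows the dowel in its holder (326,88), the shaker (328,177), the black jar (318,255) and the red jar (390,240).

Run:
```python
from h import *
for c in ("wrist","scene"):
  im,d,p=cam(c); W=cloud(p,d); P=W.reshape(-1,3)
  for n,x,y,z0,z1 in [("black",.4385,.113,.098,.12),("red",.524,.158,.098,.12),("salt",.464,.236,.08,.1),("dowel",.455,.36,.165,.19)]:
    m=(P[:,2]>z0)&(P[:,2]<z1)&(np.hypot(P[:,0]-x,P[:,1]-y)<.045)
    if m.sum(): print(c,n,m.sum(),np.round(cv2.minEnclosingCircle(P[m][:,:2].astype(np.float32))[0],4),np.round(P[m].mean(0),4))
  print(circ(W,.44,.113,.02,.08,.0205),circ(W,.464,.236,.02,.08,.022),circ(W,.455,.36,.12,.155,.009))
```

```text
wrist black 564 [0.4381 0.1139] [0.4381 0.1158 0.1051]
wrist red 201 [0.5522 0.1439] [0.5528 0.1448 0.1048]
wrist salt 384 [0.462  0.2395] [0.4619 0.2408 0.0862]
wrist dowel 278 [0.4606 0.3563] [0.4602 0.356  0.1748]
(array([0.43781305, 0.11335285]), 403) (array([0.46237242, 0.23484401]), 283) (array([0.46059573, 0.3566146 ]), 29)
scene black 202 [0.4377 0.1137] [0.4356 0.1161 0.105 ]
scene red 132 [0.5471 0.1344] [0.544  0.1374 0.1045]
scene salt 136 [0.4603 0.2405] [0.4584 0.2422 0.0859]
scene dowel 83 [0.4604 0.3568] [0.4581 0.358  0.1727]
(array([0.43834057, 0.11345047]), 318) (array([0.46449671, 0.23595394]), 353) (array([0.44765883, 0.36360995]), 105)
```

Emit:
move_arm([
  [[0.31,1,0],[0,0,0]],
  [[0,1,0],[0,0,0]],
  [[0,0.02,-0.8],[0,0,0]],
  [[0,0,-0.8],[0,0,0]],
  [[0,0,-0.8],[0,0,0]],
  [[0,0,-0.8],[0,0,0]],
  [[0,0,-0.7],[0,0,0]],
  [[0,0,0],[0,0,0]],
  [[0,0,0],[0,0,0]],
], fingers=45)

```text
t: 5.98
position: [0.4613, 0.3571, 0.1293]
ee_rot: [[0.061, 0.998, 0.002], [0.998, -0.061, 0.001], [0.001, 0.002, -1.0]]
wrist_force: [0.5, -0.0, 0.2]
gripper_width: 0.0452
grip_force: 0.0
```

Emit:
move_arm([
  [[0,0,0],[0,0,0]],
  [[0,0,0],[0,0,0]],
  [[0,0,0],[0,0,0]],
  [[0,0,0],[0,0,0]],
  [[0,0,0],[0,0,0]],
  [[0,0,0],[0,0,0]],
], fingers=0, newtons=50)

```text
t: 6.72
position: [0.4613, 0.3574, 0.1302]
ee_rot: [[0.061, 0.998, 0.002], [0.998, -0.061, 0.002], [0.002, 0.002, -1.0]]
wrist_force: [-0.8, 0.2, 5.8]
gripper_width: 0.0168
grip_force: 48.7
```

Emit:
move_arm([
  [[0,0,0.4],[0,0,0]],
  [[0,0,0.8],[0,0,0]],
  [[0,0,0.8],[0,0,0]],
  [[0,0,0.8],[0,0,0]],
  [[0,0,0.7],[0,0,0]],
  [[-0.1,-0.6,0],[0,0,0]],
  [[-0.1,-1,0],[0,0,0]],
  [[-0.1,-1,0],[0,0,0]],
  [[-0.1,-1,0],[0,0,0]],
  [[-0.1,-1,0],[0,0,0]],
  [[0,-1,0],[0,0,0]],
  [[0,-1,0],[0,0,0]],
])

```text
t: 8.22
position: [0.4352, 0.0249, 0.3034]
ee_rot: [[0.061, 0.998, 0.002], [0.998, -0.061, -0.0], [-0.0, 0.002, -1.0]]
wrist_force: [0.9, -0.3, -1.2]
gripper_width: 0.0166
grip_force: 49.1
```

Emit:
move_arm([
  [[0,-1,0],[0,0,0]],
  [[0,-1,0],[0,0,0]],
  [[0,-1,0],[0,0,0]],
  [[0,-1,0],[0,0,0]],
  [[0,-1,0],[0,0,0]],
  [[0,-1,0],[0,0,0]],
  [[0,-1,0],[0,0,0]],
  [[0,-0.9,0],[0,0,0]],
  [[0,-0.5,0],[0,0,0]],
  [[0,0,0],[0,0,0]],
  [[0,0,0],[0,0,0]],
])

```text
t: 9.6
position: [0.4352, -0.3927, 0.3028]
ee_rot: [[0.061, 0.998, -0.0], [0.998, -0.061, 0.001], [0.001, -0.0, -1.0]]
wrist_force: [-0.7, 0.6, -1.0]
gripper_width: 0.0166
grip_force: 49.1
```

Run:
```python
from h import *
s=ctrl.read_state(); print(s["position"],np.round(s["ee_rot"],3))
im,d,p=cam("wrist"); save(im,"w2"); W=cloud(p,d)
m=np.isfinite(W[...,0])&(abs(W[...,2]-.135)<.006); g=im.max(-1)
print(np.round(np.nanmax(W[m],0),3))
dark=(m&(g<90)&(np.hypot(W[...,0]-.435,W[...,1]+.327)<.03)); print(dark.sum(), cv2.minAreaRect(W[dark][:,:2].astype(np.float32)))
h=np.isfinite(W[...,0])&(W[...,2]<.12)&(np.hypot(W[...,0]-.435,W[...,1]+.327)<.02); print("hole px",h.sum(), np.argwhere(h).mean(0) if h.sum() else 0)
if h.sum():
    v,u=np.argwhere(h).mean(0); print(world(p,0,u,v,.135))
```

```text
[ 0.43520931 -0.39270206  0.3028426 ] [[ 0.061  0.998 -0.   ]
 [ 0.998 -0.061  0.001]
 [ 0.001 -0.    -1.   ]]
[ 0.794 -0.239  0.141]
967 ((0.4378489553928375, -0.32768696546554565), (0.04215835779905319, 0.03326065093278885), 85.73933410644531)
hole px 127 [123.04724409 314.60629921]
[ 0.43712036 -0.32731854  0.135     ]
```

View pics/w2.png

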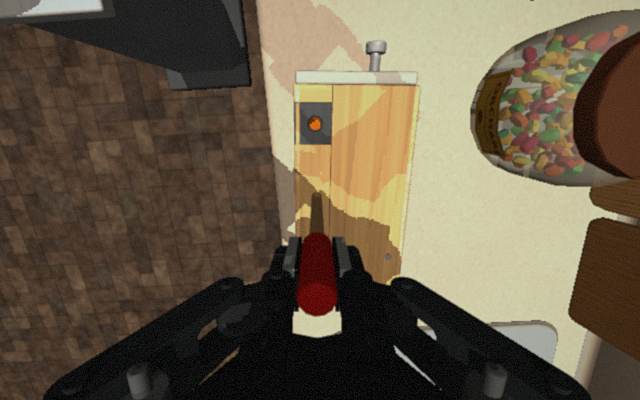

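The hole with its orange pad is at pixel (315,124) in the dark plate, and the dowel's foot is near (317,195). Next I'll measure where the foot is relative to the TCP.

Run:
```python
from h import *
s=ctrl.read_state(); t=s["position"]
for c in ("wrist","scene"):
    im,d,p=cam(c); W=cloud(p,d); P=W.reshape(-1,3)
    o=np.linalg.inv(p["world_to_cam"])[:2,3]
    for z0,z1 in [(.18,.2),(.2,.22),(.22,.24),(.24,.26)]:
        m=(P[:,2]>z0)&(P[:,2]<z1)&(np.hypot(P[:,0]-t[0],P[:,1]-t[1])<.03); Q=P[m]
        if len(Q)<5: print(c,z0,len(Q)); continue
        a=Q.mean(0)[:2]; dr=o-a; dr/=np.linalg.norm(dr)
        f=least_squares(lambda c:np.hypot(*(Q[:,:2]-c).T)-.005,a-dr*.004).x
        print(c,z0,len(Q),np.round(f-t[:2],4),np.round(Q[:,2].min(),4))
```

```text
wrist 0.18 28 [-0.0004 -0.0014] 0.1894
wrist 0.2 68 [-0.0004 -0.0014] 0.2
wrist 0.22 82 [-0.0004 -0.0013] 0.2204
wrist 0.24 110 [-0.0003 -0.0013] 0.2401
scene 0.18 15 [ 0.0003 -0.0011] 0.1872
scene 0.2 22 [-0.0009  0.0002] 0.2014
scene 0.22 21 [-0.0015 -0.0017] 0.2205
scene 0.24 24 [-0.0008 -0.0011] 0.2406
```

Emit:
move_arm([
  [[0.05,0.65,0],[0,0,0]],
  [[0,0.68,0],[0,0,0]],
  [[0,0,-0.4],[0,0,0]],
  [[0,0,-0.4],[0,0,0]],
  [[0,0,-0.1],[0,0,0]],
  [[0,0,0],[0,0,0]],
  [[0,0,0],[0,0,0]],
])

```text
t: 10.62
position: [0.4384, -0.3274, 0.259]
ee_rot: [[0.061, 0.998, 0.001], [0.998, -0.061, -0.001], [-0.001, 0.002, -1.0]]
wrist_force: [0.3, -0.9, 0.1]
gripper_width: 0.0166
grip_force: 49.1
```

Run:
```python
from h import *
s=ctrl.read_state(); print(s["position"],np.round(s["wrist_force"],1))
im,d,p=cam("wrist"); save(im[60:260,215:415].repeat(3,0).repeat(3,1),"w3")
```

```text
[ 0.43841712 -0.32738344  0.25903428] [ 0.3 -0.9  0.1]
```

View pics/w3.png

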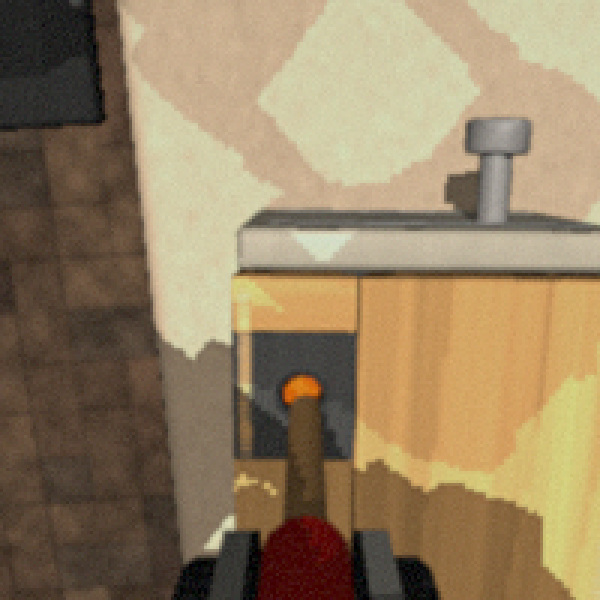

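The foot (crop 303,395) stands just short of the hole (301,390), so it needs only about a millimetre of correction.

Emit:
move_arm([
  [[-0.01,0.03,-0.1],[0,0,0]],
  [[0,0,-0.1],[0,0,0]],
  [[0,0,-0.1],[0,0,0]],
  [[0,0,0],[0,0,0]],
])

```text
t: 11.18
position: [0.4369, -0.3252, 0.2421]
ee_rot: [[0.061, 0.998, -0.001], [0.998, -0.061, 0.001], [0.001, -0.001, -1.0]]
wrist_force: [0.5, 0.4, 0.8]
gripper_width: 0.0166
grip_force: 49.1
```

Emit:
move_arm([
  [[0,0,-0.1],[0,0,0]],
  [[0,0,-0.1],[0,0,0]],
  [[0,0,-0.1],[0,0,0]],
  [[0,0,0],[0,0,0]],
])

```text
t: 11.68
position: [0.4375, -0.3256, 0.2279]
ee_rot: [[0.061, 0.998, 0.0], [0.998, -0.061, -0.0], [-0.0, 0.0, -1.0]]
wrist_force: [0.1, 0.0, 0.6]
gripper_width: 0.0166
grip_force: 49.4
```

Emit:
move_arm([
  [[0,0,-0.1],[0,0,0]],
  [[0,0,-0.1],[0,0,0]],
  [[0,0,0],[0,0,0]],
  [[0,0,0],[0,0,0]],
  [[0,0,0],[0,0,0]],
  [[0,0,0],[0,0,0]],
  [[0,0,0],[0,0,0]],
  [[0,0,0],[0,0,0]],
])

```text
t: 12.68
position: [0.4375, -0.3258, 0.2184]
ee_rot: [[0.061, 0.998, 0.0], [0.998, -0.061, -0.001], [-0.001, 0.0, -1.0]]
wrist_force: [-0.4, 0.5, 5.5]
gripper_width: 0.017
grip_force: 49.7
```

Run:
```python
from h import *
im,d,p=cam("scene"); W=cloud(p,d); P=W[np.isfinite(W[...,0])]
m=(P[:,2]>.09)&(P[:,2]<.13)&(P[:,0]>.42)&(P[:,0]<.56)&(P[:,1]>-.27)&(P[:,1]<.07); print(m.sum(), P[m].max(0) if m.sum() else 0)
save(im[100:260,260:480].repeat(3,0).repeat(3,1),"s4")
```

```text
580 [ 0.55996249 -0.09097961  0.12874751]
```

Emit:
move_arm([
  [[0,0,0.3],[0,0,0]],
  [[0,0,0.5],[0,0,0]],
  [[0,0,0.9],[0,0,0]],
  [[0.1,0.6,0],[0,0,0]],
  [[0.1,1,0],[0,0,0]],
  [[0.1,1,0],[0,0,0]],
  [[0.1,1,0],[0,0,0]],
  [[0.07,1,0],[0,0,0]],
  [[0,1,0],[0,0,0]],
  [[0,1,0],[0,0,0]],
  [[0,1,0],[0,0,0]],
  [[0,1,0],[0,0,0]],
])

```text
t: 14.22
position: [0.4603, 0.1061, 0.303]
ee_rot: [[0.061, 0.998, -0.0], [0.998, -0.061, 0.0], [0.0, -0.0, -1.0]]
wrist_force: [0.2, 0.3, -0.0]
gripper_width: 0.0172
grip_force: 49.1
```

Emit:
move_arm([
  [[0,1,0],[0,0,0]],
  [[0,1,0],[0,0,0]],
  [[0,1,0],[0,0,0]],
  [[0,0.5,0],[0,0,0]],
  [[0,0,0],[0,0,0]],
  [[0,0,0],[0,0,0]],
])

```text
t: 14.98
position: [0.4606, 0.2787, 0.3026]
ee_rot: [[0.061, 0.998, -0.001], [0.998, -0.061, -0.001], [-0.001, -0.001, -1.0]]
wrist_force: [-0.7, -0.3, -0.3]
gripper_width: 0.0169
grip_force: 49.1
```

```bash
cat > hold.py <<'E'
from h import *
s=ctrl.read_state(); t=s["position"]; print("tcp",t)
im,d,p=cam("wrist"); save(im,"w5"); W=cloud(p,d)
r=eyes.look_for("holder","wrist")[0]; b=np.array(r["bbox"]).astype(int); print(r["conf"],b)
B=np.zeros(d.shape,bool); B[max(b[1]-15,0):b[3]+15,max(b[0]-15,0):b[2]+15]=1
m=B&(W[...,2]>.05)&(W[...,2]<.068); k,l,st,_=cv2.connectedComponentsWithStats(m.astype(np.uint8)); i=1+np.argmax(st[1:,4])
top=W[l==i]; print("top",len(top),cv2.minAreaRect(top[:,:2].astype(np.float32)))
h=B&(W[...,2]<.048)&(np.hypot(*np.moveaxis(W[...,:2]-np.array(cv2.minAreaRect(top[:,:2].astype(np.float32))[0]),-1,0))<.016)
if h.sum(): v,u=np.argwhere(h).mean(0); print("hole",h.sum(),world(p,0,u,v,.06),(u,v))
P=W.reshape(-1,3)
for z0,z1 in [(.185,.21),(.21,.235)]:
    Q=P[(P[:,2]>z0)&(P[:,2]<z1)&(np.hypot(P[:,0]-t[0],P[:,1]-t[1])<.03)]
    if len(Q)>5: print("dowel off",least_squares(lambda c:np.hypot(*(Q[:,:2]-c).T)-.005,Q.mean(0)[:2]-[0,.004]).x-t[:2],Q[:,2].min()-t[2])
E
python3 hold.py
python3 - <<'E'
from h import *
im,d,p=cam("scene"); save(im[100:360,200:460].repeat(2,0).repeat(2,1),"s5")
E
```

```text
tcp [0.46057446 0.27872344 0.30263086]
0.97 [286  86 342 139]
top 1294 ((0.46019303798675537, 0.3561587631702423), (0.04798400402069092, 0.047935955226421356), 71.68734741210938)
hole 70 [0.46047843 0.35602047 0.06      ] (np.float64(313.0), np.float64(112.07142857142857))
dowel off [-0.00048955 -0.00151163] -0.1119699724874797
dowel off [-0.00047491 -0.0014419 ] -0.09254434912470816
```

View pics/s5.png

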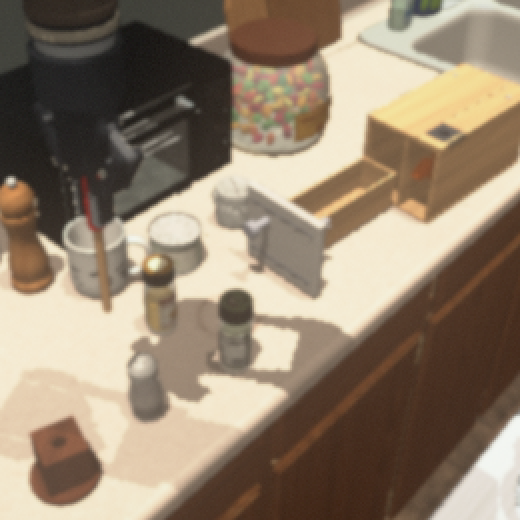

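The scene shows the drawer fully out, the red jar at crop (158,295), the black jar (236,330), the shaker (146,388) and the empty holder (65,460).

Emit:
move_arm([
  [[0,0.8,0],[0,0,0]],
  [[0,0.78,0],[0,0,0]],
  [[0,0,-0.6],[0,0,0]],
  [[0,0,-0.7],[0,0,0]],
  [[0,0,-0.7],[0,0,0]],
  [[0,0,-0.2],[0,0,0]],
  [[0,0,0],[0,0,0]],
  [[0,0,-0.1],[0,0,0]],
  [[0,0,-0.1],[0,0,0]],
  [[0,0,-0.1],[0,0,0]],
  [[0,0,0],[0,0,0]],
])

```text
t: 16.5
position: [0.4605, 0.3583, 0.1775]
ee_rot: [[0.061, 0.998, -0.001], [0.998, -0.061, -0.0], [-0.001, -0.001, -1.0]]
wrist_force: [-0.8, -0.0, 0.1]
gripper_width: 0.0168
grip_force: 49.1
```

Emit:
move_arm([
  [[0,0,-0.15],[0,0,0]],
  [[0,0,-0.15],[0,0,0]],
  [[0,0,-0.15],[0,0,0]],
  [[0,0,0],[0,0,0]],
])

```text
t: 17.0
position: [0.4601, 0.358, 0.1542]
ee_rot: [[0.061, 0.998, -0.002], [0.998, -0.061, -0.001], [-0.001, -0.002, -1.0]]
wrist_force: [-0.3, 0.3, -0.6]
gripper_width: 0.0166
grip_force: 49.1
```

Foot is in the hole.

Emit:
move_arm([
  [[0,0,-0.15],[0,0,0]],
  [[0,0,-0.15],[0,0,0]],
  [[0,0,-0.1],[0,0,0]],
  [[0,0,-0.03],[0,0,0]],
  [[0,0,0],[0,0,0]],
])

```text
t: 17.62
position: [0.4609, 0.3585, 0.1339]
ee_rot: [[0.061, 0.998, -0.0], [0.998, -0.061, 0.0], [0.0, -0.0, -1.0]]
wrist_force: [1.2, -0.2, -0.3]
gripper_width: 0.0169
grip_force: 49.1
```

Emit:
move_arm([
  [[0,0,0],[0,0,0]],
  [[0,0,0],[0,0,0]],
  [[0,0,0],[0,0,0]],
  [[0,0,0.4],[0,0,0]],
  [[0,0,0.8],[0,0,0]],
  [[0,0,0.8],[0,0,0]],
  [[0,-0.2,0.8],[0,0,0]],
  [[0,-1,0],[0,0,0]],
  [[0,-1,0],[0,0,0]],
  [[0,-1,0],[0,0,0]],
  [[0,0,0],[0,0,0]],
], fingers=50)

```text
t: 19.0
position: [0.4607, 0.1958, 0.2741]
ee_rot: [[0.065, 0.998, 0.0], [0.998, -0.065, -0.001], [-0.001, 0.0, -1.0]]
wrist_force: [-1.0, 1.3, -0.9]
gripper_width: 0.0501
grip_force: 0.0
```

```bash
cat > jars.py <<'E'
from h import *
s=ctrl.read_state(); t=s["position"]; print("tcp",np.round(t,4))
for c in ("wrist","scene"):
  im,d,p=cam(c); W=cloud(p,d); P=W.reshape(-1,3)
  for n,x,y,z0,z1 in [("black",.438,.1135,.098,.12),("red",.548,.138,.098,.12),("salt",.461,.2395,.08,.1),("dowel",.46,.357,.165,.19)]:
    m=(P[:,2]>z0)&(P[:,2]<z1)&(np.hypot(P[:,0]-x,P[:,1]-y)<.035)
    if m.sum()>5: print(c,n,m.sum(),np.round(cv2.minEnclosingCircle(P[m][:,:2].astype(np.float32)),4)if 0 else np.round(cv2.minEnclosingCircle(P[m][:,:2].astype(np.float32))[0],4),np.round(P[m].mean(0),4))
  for n in ("spice_jar_red","spice_jar_blue","spice_jar_black","salt_shaker"): print(c,n,[(round(r["conf"],2),np.round(r["bbox"]).tolist()) for r in eyes.look_for(n,c)[:1]])
  save(im,"j_"+c)
E
python3 jars.py
```

```text
tcp [0.4607 0.1958 0.2741]
wrist black 802 [0.4382 0.1136] [0.4383 0.1154 0.1052]
wrist red 847 [0.5495 0.1326] [0.5492 0.134  0.1052]
wrist salt 568 [0.4622 0.2393] [0.4619 0.2399 0.0862]
wrist dowel 182 [0.4602 0.3541] [0.4602 0.3505 0.1721]
wrist spice_jar_red [(0.64, [363.0, 192.0, 411.0, 240.0])]
wrist spice_jar_blue []
wrist spice_jar_black [(0.63, [288.0, 206.0, 318.0, 261.0])]
wrist salt_shaker [(0.9, [302.0, 117.0, 331.0, 158.0])]
scene black 205 [0.4371 0.1136] [0.4354 0.1161 0.1048]
scene red 170 [0.5498 0.1335] [0.5473 0.1344 0.1047]
scene salt 131 [0.4596 0.2421] [0.4586 0.2423 0.0861]
scene dowel 83 [0.4592 0.3586] [0.4579 0.3589 0.1733]
scene spice_jar_red [(0.63, [268.0, 228.0, 288.0, 270.0])]
scene spice_jar_blue []
scene spice_jar_black [(0.57, [307.0, 242.0, 325.0, 287.0])]
scene salt_shaker [(0.84, [262.0, 276.0, 281.0, 313.0])]
```

View pics/j_wrist.png

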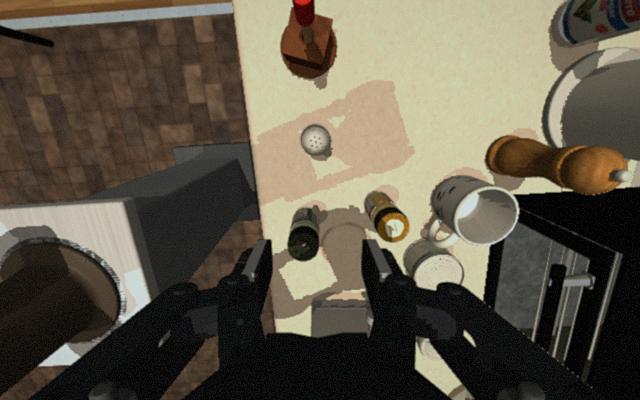

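The dowel is standing in the holder (303,40). The shaker is at (315,138), the black jar cap at (303,240) and the red jar cap at (397,230). I'll take the black jar first.

Emit:
move_arm([
  [[-0.45,-0.8,0],[0,0,0]],
  [[0,-0.85,0],[0,0,0]],
  [[0,0,-0.8],[0,0,0]],
  [[0,0,-0.8],[0,0,0]],
  [[0,0,-0.8],[0,0,0]],
  [[0,0,-0.8],[0,0,0]],
  [[0,0,-0.6],[0,0,0]],
  [[0,0,-0.3],[0,0,0]],
  [[0,0,0],[0,0,0]],
  [[0,0,0],[0,0,0]],
], fingers=64)

```text
t: 20.75
position: [0.4397, 0.1163, 0.0701]
ee_rot: [[0.061, 0.998, 0.002], [0.998, -0.061, 0.0], [0.001, 0.002, -1.0]]
wrist_force: [0.0, 0.4, 0.7]
gripper_width: 0.0642
grip_force: 0.0
```

Emit:
move_arm([
  [[0,0,0],[0,0,0]],
  [[0,0,0],[0,0,0]],
  [[0,0,0],[0,0,0]],
  [[0,0,0],[0,0,0]],
  [[0,0,0.4],[0,0,0]],
  [[0,0,0.8],[0,0,0]],
  [[0,0,0.8],[0,0,0]],
  [[0,0,0.8],[0,0,0]],
  [[0,0,0],[0,0,0]],
], fingers=30, newtons=30)

```text
t: 21.88
position: [0.4412, 0.1164, 0.2126]
ee_rot: [[0.061, 0.998, 0.009], [0.998, -0.061, 0.001], [0.002, 0.009, -1.0]]
wrist_force: [0.3, -0.3, -1.0]
gripper_width: 0.0399
grip_force: 30.9
```

Emit:
move_arm([
  [[0,0,0.4],[0,0,0]],
  [[0.3,-0.8,0],[0,0,0]],
  [[0.3,-1,0],[0,0,0]],
  [[0.3,-1,0],[0,0,0]],
  [[0.3,-1,0],[0,0,0]],
  [[0.26,-1,0],[0,0,0]],
  [[0,-1,0],[0,0,0]],
  [[0,-0.7,0],[0,0,0]],
  [[0,-0.39,0],[0,0,0]],
  [[0,0,0],[0,0,0]],
  [[0,0,0],[0,0,0]],
])

```text
t: 23.25
position: [0.511, -0.2271, 0.2283]
ee_rot: [[0.061, 0.998, -0.001], [0.998, -0.061, 0.002], [0.001, -0.001, -1.0]]
wrist_force: [0.5, -0.0, -1.2]
gripper_width: 0.0399
grip_force: 30.8
```

```bash
cat > tray.py <<'E'
from h import *
t=ctrl.read_state()["position"]; print("tcp",np.round(t,4))
im,d,p=cam("wrist"); save(im,"tray"); W=cloud(p,d); P=W.reshape(-1,3); P=P[np.isfinite(P[:,0])]
xc=np.array([-.066,-.998]); yc=np.array([.998,-.066]); o=np.array([.51,-.292])
L=np.c_[(P[:,:2]-o)@xc,(P[:,:2]-o)@yc,P[:,2]]
m=(abs(L[:,1])<.06)&(L[:,0]<0)&(L[:,0]>-.26)
R=L[m&(abs(L[:,2]-.067)<.004)]; F=L[m&(abs(L[:,2]-.012)<.004)&(abs(L[:,1])<.03)]; T=L[m&(abs(L[:,2]-.125)<.004)]
for n,Q in (("rim",R),("floor",F),("front",T)):
    if len(Q)>5: print(n,len(Q),np.round(np.percentile(Q,[1,50,99],axis=0),4).tolist())
for a,b in [(-.2,-.15),(-.15,-.1),(-.1,-.05),(-.05,-.01)]:
    Q=R[(R[:,0]>a)&(R[:,0]<b)]; l,r=Q[Q[:,1]<0],Q[Q[:,1]>0]
    if len(l)>3 and len(r)>3: print(a,"rim y",np.round([np.median(l[:,1]),np.median(r[:,1])],4))
# held thing
Q=P[(P[:,2]>t[2]-.06)&(P[:,2]<t[2]-.02)&(np.hypot(*(P[:,:2]-t[:2]).T)<.04)]
if len(Q)>20: print("jar off",least_squares(lambda c:np.hypot(*(Q[:,:2]-c).T)-.0205,Q.mean(0)[:2]-[0,.015]).x-t[:2],len(Q))
E
python3 tray.py
```

```text
tcp [ 0.511  -0.2271  0.2283]
rim 1922 [[-0.2347, -0.0421, 0.0634], [-0.1624, 0.0108, 0.0674], [-0.022, 0.0342, 0.0704]]
floor 7606 [[-0.2337, -0.0269, 0.0107], [-0.1483, 0.0011, 0.0125], [-0.0385, 0.0285, 0.0147]]
-0.2 rim y [-0.0289  0.0307]
-0.15 rim y [-0.0293  0.0303]
-0.1 rim y [-0.0293  0.0301]
-0.05 rim y [-0.0303  0.0301]
jar off [-0.00155027 -0.00271305] 818
```

View pics/tray.png

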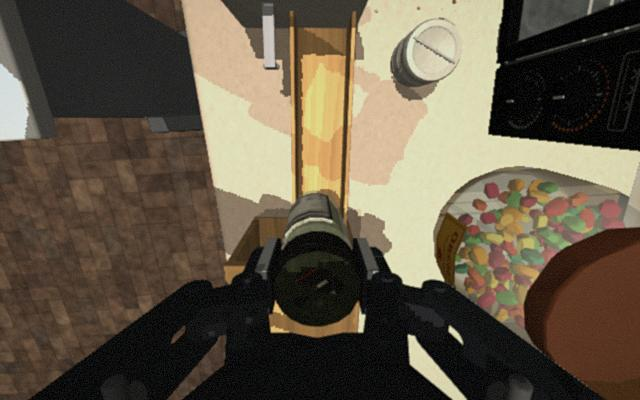

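The tray is clear and matches the model, with its middle within 1 mm. The jar hangs upright over the inner end.

Emit:
move_arm([
  [[0.09,0,0],[0,0,0]],
  [[0,0,-0.5],[0,0,0]],
  [[0,0,-0.6],[0,0,0]],
  [[0,0,-0.6],[0,0,0]],
  [[0,0,-0.6],[0,0,0]],
  [[0,0,-0.4],[0,0,0]],
  [[0,0,-0.15],[0,0,0]],
  [[0,0,0],[0,0,0]],
  [[0,0,0],[0,0,0]],
])

```text
t: 24.42
position: [0.517, -0.2288, 0.0877]
ee_rot: [[0.061, 0.998, 0.002], [0.998, -0.061, -0.001], [-0.001, 0.002, -1.0]]
wrist_force: [-0.5, 0.1, -1.3]
gripper_width: 0.04
grip_force: 30.9
```

Emit:
move_arm([
  [[0,0,-0.1],[0,0,0]],
  [[0,0,-0.03],[0,0,0]],
  [[0,0,0],[0,0,0]],
])

```text
t: 24.8
position: [0.5171, -0.2294, 0.0822]
ee_rot: [[0.061, 0.998, 0.002], [0.998, -0.061, -0.001], [-0.001, 0.003, -1.0]]
wrist_force: [-2.0, 0.9, 6.7]
gripper_width: 0.0397
grip_force: 31.6
```

Emit:
move_arm([
  [[0,0,0],[0,0,0]],
  [[0,0,0],[0,0,0]],
  [[0,0,0],[0,0,0]],
  [[0,0,0.4],[0,0,0]],
  [[0,0,0.8],[0,0,0]],
  [[0,0,0.8],[0,0,0]],
  [[0,0,0.8],[0,0,0]],
  [[0.1,0.8,0.3],[0,0,0]],
  [[0,1,0],[0,0,0]],
  [[0,1,0],[0,0,0]],
  [[0,1,0],[0,0,0]],
  [[0,1,0],[0,0,0]],
], fingers=58)

```text
t: 26.3
position: [0.5206, 0.013, 0.2348]
ee_rot: [[0.061, 0.998, 0.0], [0.998, -0.061, 0.0], [0.0, 0.0, -1.0]]
wrist_force: [-0.6, -0.1, 0.1]
gripper_width: 0.0579
grip_force: 0.0
```

Emit:
move_arm([
  [[0.2,0.8,0],[0,0,0]],
  [[0.2,0.5,0],[0,0,0]],
  [[0,0,0],[0,0,0]],
])

```text
t: 26.68
position: [0.541, 0.078, 0.2347]
ee_rot: [[0.058, 0.998, -0.0], [0.998, -0.058, 0.0], [0.0, -0.0, -1.0]]
wrist_force: [0.5, -0.3, -0.7]
gripper_width: 0.0581
grip_force: 0.0
```

```bash
python3 jars.py
python3 - <<'E'
from h import *
im,d,p=cam("wrist"); W=cloud(p,d); P=W.reshape(-1,3); P=P[np.isfinite(P[:,0])]
for z in (.02,.035,.05,.065,.08):
    m=(abs(P[:,2]-z)<.008)&(P[:,0]>.578)&(P[:,0]<.66)&(P[:,1]>.07)&(P[:,1]<.19)
    if m.sum(): print(z,m.sum(),P[m].min(0),P[m][P[m][:,0].argmin()])
im,d,p=cam("scene"); W=cloud(p,d); P=W[np.isfinite(W[...,0])]
m=(P[:,2]>.07)&(P[:,2]<.13)&(np.hypot(P[:,0]-.5145,P[:,1]+.231)<.035); print("black",P[m].max(0),P[m].mean(0))
m&=P[:,2]>.11;print(cv2.minEnclosingCircle(P[m][:,:2].astype(np.float32)))
E
```

```text
tcp [0.541  0.078  0.2347]
wrist red 1349 [0.55   0.1324] [0.55   0.1327 0.1056]
wrist salt 1033 [0.4624 0.2384] [0.4636 0.2374 0.0862]
wrist spice_jar_red [(0.73, [252.0, 250.0, 348.0, 338.0])]
wrist spice_jar_blue []
wrist spice_jar_black [(0.7, [252.0, 255.0, 346.0, 335.0])]
wrist salt_shaker [(0.6, [207.0, 0.0, 259.0, 62.0])]
scene red 173 [0.5483 0.1328] [0.5471 0.1344 0.1047]
scene salt 137 [0.4608 0.2399] [0.4584 0.2419 0.0857]
scene dowel 82 [0.4597 0.3577] [0.4581 0.3586 0.1731]
scene spice_jar_red [(0.65, [268.0, 226.0, 291.0, 270.0])]
scene spice_jar_blue []
scene spice_jar_black [(0.75, [370.0, 171.0, 382.0, 202.0])]
scene salt_shaker [(0.8, [263.0, 275.0, 282.0, 312.0])]
0.02 214 [0.62633855 0.0884873  0.01201258] [0.62633855 0.09338651 0.0276951 ]
0.035 293 [0.61983461 0.08588696 0.02701831] [0.61983461 0.08696601 0.04015137]
0.05 239 [0.61866667 0.07771387 0.04206301] [0.61866667 0.08524757 0.05091018]
0.065 362 [0.6193568  0.07771387 0.05711488] [0.6193568  0.08534831 0.05825985]
0.08 698 [0.62589788 0.08363731 0.0720334 ] [0.62589788 0.09214319 0.07294067]
black [ 0.53447532 -0.20947436  0.12040346] [ 0.50968686 -0.22230664  0.10035931]
((0.5135306715965271, -0.22953252494335175), 0.02139844000339508)
```

Black jar stands in its slot. Now the red jar; the mug's handle starts at x 0.619, which leaves the fingers enough room.

Emit:
move_arm([
  [[0.15,0.6,0],[0,0,0]],
  [[0,0.47,0],[0,0,0]],
  [[0,0,-0.8],[0,0,0]],
  [[0,0,-0.8],[0,0,0]],
  [[0,0,-0.8],[0,0,0]],
  [[0,0,-0.6],[0,0,0]],
  [[0,0,-0.3],[0,0,0]],
  [[0,0,0],[0,0,0]],
  [[0,0,0],[0,0,0]],
])

```text
t: 28.4
position: [0.5497, 0.1302, 0.0713]
ee_rot: [[0.061, 0.998, 0.003], [0.998, -0.061, 0.0], [0.001, 0.003, -1.0]]
wrist_force: [0.2, -0.1, 0.2]
gripper_width: 0.0578
grip_force: 0.0
```

Emit:
move_arm([
  [[0,0,0],[0,0,0]],
  [[0,0,0],[0,0,0]],
  [[0,0,0],[0,0,0]],
  [[0,0,0],[0,0,0]],
  [[0,0,0.4],[0,0,0]],
  [[0,0,0.8],[0,0,0]],
  [[0,0,0.8],[0,0,0]],
  [[0,0,0.8],[0,0,0]],
  [[0,0,0.4],[0,0,0]],
], fingers=30)

```text
t: 29.52
position: [0.5492, 0.1301, 0.2324]
ee_rot: [[0.061, 0.998, 0.003], [0.998, -0.061, 0.001], [0.001, 0.003, -1.0]]
wrist_force: [1.0, -0.4, -1.5]
gripper_width: 0.04
grip_force: 30.7
```

Emit:
move_arm([
  [[-0.2,-0.6,0],[0,0,0]],
  [[-0.2,-1,0],[0,0,0]],
  [[-0.2,-1,0],[0,0,0]],
  [[-0.02,-1,0],[0,0,0]],
  [[0,-1,0],[0,0,0]],
  [[0,-0.8,0],[0,0,0]],
  [[0,-0.5,0],[0,0,0]],
  [[0,-0.15,0],[0,0,0]],
  [[0,0,0],[0,0,0]],
  [[0,0,0],[0,0,0]],
])

```text
t: 30.78
position: [0.5172, -0.1713, 0.2297]
ee_rot: [[0.06, 0.998, -0.001], [0.998, -0.06, 0.001], [0.001, -0.001, -1.0]]
wrist_force: [-0.7, -0.4, -1.4]
gripper_width: 0.0397
grip_force: 30.8
```

```bash
python3 tray.py
```

```text
tcp [ 0.5172 -0.1713  0.2297]
rim 1124 [[-0.2345, -0.0386, 0.0634], [-0.1773, 0.0025, 0.0673], [-0.0973, 0.033, 0.0701]]
floor 4701 [[-0.2337, -0.0267, 0.0107], [-0.1742, 0.001, 0.0125], [-0.1022, 0.0287, 0.0145]]
front 2388 [[-0.248, -0.0589, 0.1217], [-0.2406, -0.0097, 0.1253], [-0.2341, 0.0396, 0.1272]]
-0.2 rim y [-0.0289  0.0308]
-0.15 rim y [-0.0291  0.0305]
-0.1 rim y [-0.0303  0.0311]
jar off [0.00041088 0.00138268] 763
```

Emit:
move_arm([
  [[0,0,-0.5],[0,0,0]],
  [[0,0,-0.6],[0,0,0]],
  [[0,0,-0.6],[0,0,0]],
  [[0,0,-0.6],[0,0,0]],
  [[0,0,-0.4],[0,0,0]],
  [[0,0,-0.15],[0,0,0]],
  [[0,0,-0.07],[0,0,0]],
  [[0,0,0],[0,0,0]],
  [[0,0,0],[0,0,0]],
])

```text
t: 31.95
position: [0.5182, -0.1728, 0.0849]
ee_rot: [[0.061, 0.998, 0.002], [0.998, -0.061, -0.001], [-0.001, 0.002, -1.0]]
wrist_force: [0.4, -0.7, -2.0]
gripper_width: 0.0395
grip_force: 30.7
```

Emit:
move_arm([
  [[0,0,-0.04],[0,0,0]],
  [[0,0,0],[0,0,0]],
])

```text
t: 32.2
position: [0.5184, -0.1731, 0.0836]
ee_rot: [[0.061, 0.998, 0.002], [0.998, -0.061, -0.001], [-0.001, 0.002, -1.0]]
wrist_force: [-0.7, 0.6, 4.3]
gripper_width: 0.0396
grip_force: 31.3
```

Emit:
move_arm([
  [[0,0,0],[0,0,0]],
  [[0,0,0],[0,0,0]],
  [[0,0,0],[0,0,0]],
  [[0,0,0.4],[0,0,0]],
  [[0,0,0.8],[0,0,0]],
  [[0,0,0.8],[0,0,0]],
  [[0,0,0.8],[0,0,0]],
  [[-0.2,0.8,0],[0,0,0]],
  [[-0.2,1,0],[0,0,0]],
  [[-0.2,1,0],[0,0,0]],
  [[-0.2,1,0],[0,0,0]],
  [[-0.2,1,0],[0,0,0]],
], fingers=62)

```text
t: 33.7
position: [0.4668, 0.069, 0.222]
ee_rot: [[0.062, 0.998, 0.0], [0.998, -0.062, 0.0], [0.0, 0.0, -1.0]]
wrist_force: [1.3, -0.8, 1.1]
gripper_width: 0.0621
grip_force: 0.0
```

Emit:
move_arm([
  [[-0.13,1,0],[0,0,0]],
  [[0,0.9,0],[0,0,0]],
  [[0,0.5,0],[0,0,0]],
  [[0,0,0],[0,0,0]],
  [[0,0,0],[0,0,0]],
])

```text
t: 34.33
position: [0.4606, 0.1869, 0.2217]
ee_rot: [[0.061, 0.998, -0.001], [0.998, -0.061, -0.001], [-0.001, -0.001, -1.0]]
wrist_force: [0.5, -0.4, -0.2]
gripper_width: 0.0619
grip_force: 0.0
```

```bash
python3 jars.py | grep -E "tcp|salt|dowel"
```

```text
tcp [0.4606 0.1869 0.2217]
wrist salt 820 [0.4619 0.2393] [0.4619 0.2399 0.0862]
wrist salt_shaker [(0.56, [298.0, 112.0, 336.0, 156.0])]
scene salt 128 [0.4608 0.2399] [0.4588 0.2422 0.086 ]
scene salt_shaker [(0.72, [321.0, 182.0, 398.0, 248.0])]
```

Emit:
move_arm([
  [[0.02,0.6,0],[0,0,0]],
  [[0,0.46,0],[0,0,0]],
  [[0,0,-0.8],[0,0,0]],
  [[0,0,-0.8],[0,0,0]],
  [[0,0,-0.8],[0,0,0]],
  [[0,0,-0.6],[0,0,0]],
  [[0,0,-0.3],[0,0,0]],
  [[0,0,0],[0,0,0]],
  [[0,0,0],[0,0,0]],
])

```text
t: 35.95
position: [0.4631, 0.241, 0.0582]
ee_rot: [[0.061, 0.998, 0.002], [0.998, -0.061, 0.001], [0.001, 0.002, -1.0]]
wrist_force: [1.3, 0.3, -0.1]
gripper_width: 0.0621
grip_force: 0.0
```

Emit:
move_arm([
  [[0,0,0],[0,0,0]],
  [[0,0,0],[0,0,0]],
  [[0,0,0],[0,0,0]],
  [[0,0,0],[0,0,0]],
  [[0,0,0.4],[0,0,0]],
  [[0,0,0.8],[0,0,0]],
  [[0,0,0.8],[0,0,0]],
  [[0,0,0.8],[0,0,0]],
  [[0,0,0.6],[0,0,0]],
  [[0,0,0],[0,0,0]],
], fingers=30)

```text
t: 37.2
position: [0.4638, 0.2413, 0.2298]
ee_rot: [[0.061, 0.998, 0.006], [0.998, -0.061, 0.003], [0.003, 0.006, -1.0]]
wrist_force: [0.5, 0.5, -0.7]
gripper_width: 0.0326
grip_force: 29.8
```

Run:
```python
from h import *
im,d,p=cam("scene"); W=cloud(p,d); P=W[np.isfinite(W[...,0])]
print(np.round(ctrl.read_state()["position"],4),[(round(r["conf"],2),np.round(r["bbox"]),) for q in("dowel","holder") for r in eyes.look_for(q,"scene")[:1]])
m=(P[:,2]>.14)&(P[:,2]<.19)&(np.hypot(P[:,0]-.46,P[:,1]-.36)<.07); print(m.sum(),P[m].mean(0),P[m].max(0))
save(im[100:360,200:460].repeat(2,0).repeat(2,1),"s9")
```

```text
[0.4623 0.2406 0.2276] [(0.78, array([228., 317., 268., 362.]))]
169 [0.41248681 0.34888269 0.16314007] [0.4228583  0.35530005 0.17778219]
```

View pics/s9.png

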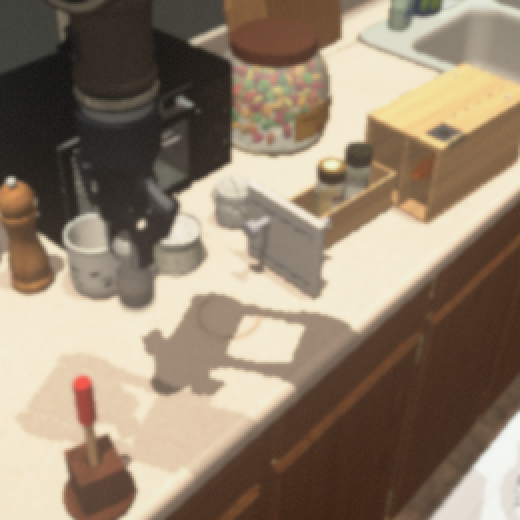

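The black and red jars stand in the tray, and the gripper holds the shaker upright by its narrow head. The holder has been knocked a few centimetres aside, but the dowel still stands in it (crop 90,420).

Emit:
move_arm([
  [[0.2,-0.6,0],[0,0,0]],
  [[0.2,-1,0],[0,0,0]],
  [[0.2,-1,0],[0,0,0]],
  [[0.2,-1,0],[0,0,0]],
  [[0.2,-1,0],[0,0,0]],
  [[0.2,-1,0],[0,0,0]],
  [[0,-0.8,0],[0,0,0]],
  [[0,-0.5,0],[0,0,0]],
  [[0,-0.15,0],[0,0,0]],
  [[0,0,0],[0,0,0]],
  [[0,0,0],[0,0,0]],
])

```text
t: 38.72
position: [0.5215, -0.1109, 0.2263]
ee_rot: [[0.06, 0.998, -0.001], [0.998, -0.06, 0.001], [0.001, -0.001, -1.0]]
wrist_force: [-0.2, -0.3, -0.9]
gripper_width: 0.0326
grip_force: 29.8
```

```bash
sed -i 's/-.0205,Q.mean/-.022,Q.mean/' tray.py; python3 tray.py; cd pics; python3 -c "
import cv2;i=cv2.imread('tray.png');cv2.imwrite('t10.png',i)"
```

```text
tcp [ 0.5215 -0.1109  0.2263]
rim 758 [[-0.2286, -0.0314, 0.0636], [-0.1761, 0.0266, 0.0673], [-0.0087, 0.0329, 0.0688]]
floor 2544 [[-0.224, -0.0264, 0.0108], [-0.1878, 0.0015, 0.0124], [-0.1416, 0.0289, 0.0145]]
front 1945 [[-0.2483, -0.0589, 0.1222], [-0.2414, -0.0099, 0.1252], [-0.2343, 0.0397, 0.1269]]
-0.2 rim y [-0.0288  0.0307]
-0.05 rim y [-0.0289  0.0295]
jar off [-0.00167121 -0.00403615] 657
```

View pics/t10.png

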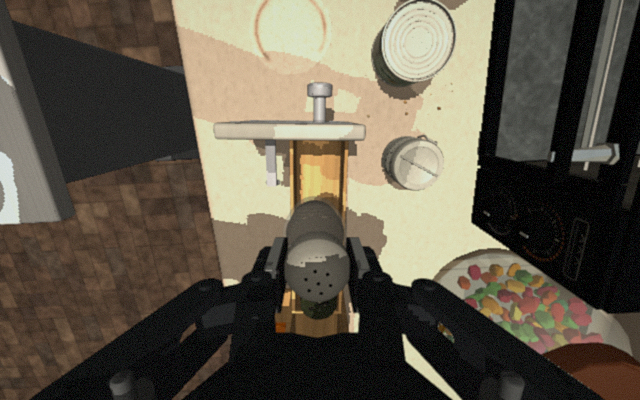

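Emit:
move_arm([
  [[0.03,0.06,0],[0,0,0]],
  [[0,0,-0.5],[0,0,0]],
  [[0,0,-0.6],[0,0,0]],
  [[0,0,-0.6],[0,0,0]],
  [[0,0,-0.6],[0,0,0]],
  [[0,0,-0.4],[0,0,0]],
  [[0,0,-0.2],[0,0,0]],
  [[0,0,-0.1],[0,0,0]],
  [[0,0,0],[0,0,0]],
  [[0,0,0],[0,0,0]],
])

```text
t: 40.02
position: [0.5242, -0.1092, 0.0779]
ee_rot: [[0.061, 0.998, 0.002], [0.998, -0.061, -0.001], [-0.0, 0.002, -1.0]]
wrist_force: [0.3, -0.3, -0.7]
gripper_width: 0.0325
grip_force: 29.8
```

Emit:
move_arm([
  [[0,0,-0.07],[0,0,0]],
  [[0,0,-0.06],[0,0,0]],
  [[0,0,0],[0,0,0]],
])

```text
t: 40.4
position: [0.5234, -0.1091, 0.0704]
ee_rot: [[0.061, 0.998, 0.0], [0.998, -0.061, -0.0], [0.0, 0.0, -1.0]]
wrist_force: [-0.0, 0.2, -0.3]
gripper_width: 0.0329
grip_force: 29.8
```

Emit:
move_arm([
  [[0,0,-0.04],[0,0,0]],
  [[0,0,0],[0,0,0]],
])

```text
t: 40.65
position: [0.5238, -0.1094, 0.0702]
ee_rot: [[0.061, 0.998, -0.0], [0.998, -0.061, -0.0], [-0.0, -0.0, -1.0]]
wrist_force: [-3.4, 0.5, 10.4]
gripper_width: 0.0327
grip_force: 31.3
```

Emit:
move_arm([
  [[0,0,0],[0,0,0]],
  [[0,0,0],[0,0,0]],
  [[0,0,0],[0,0,0]],
  [[0,0,0.3],[0,0,0]],
  [[0,0,0.8],[0,0,0]],
  [[0,0,0.8],[0,0,0]],
  [[0,0,0.8],[0,0,0]],
  [[0,0,0.2],[0,0,0]],
  [[0,0,0],[0,0,0]],
], fingers=55)

```text
t: 41.78
position: [0.5237, -0.1091, 0.2142]
ee_rot: [[0.061, 0.998, 0.002], [0.998, -0.061, -0.0], [-0.0, 0.002, -1.0]]
wrist_force: [0.3, 0.6, -0.5]
gripper_width: 0.0552
grip_force: 0.0
```

Emit:
move_arm([
  [[0.1,0.8,0],[0,0,0]],
  [[0.05,1,0],[0,0,0]],
  [[0,1,0],[0,0,0]],
  [[0,0.2,0],[0,0,0]],
  [[0,0,0],[0,0,0]],
], fingers=0)

```text
t: 42.4
position: [0.5298, 0.0412, 0.2118]
ee_rot: [[0.06, 0.998, -0.003], [0.998, -0.06, -0.001], [-0.001, -0.003, -1.0]]
wrist_force: [-0.4, 0.0, 0.4]
gripper_width: -0.0
grip_force: 0.0
```

Run:
```python
from h import *
print(ctrl.read_state()["position"])
im,d,p=cam("scene"); W=cloud(p,d); P=W[np.isfinite(W[...,0])]
for n,x,y,h in [("black",.5145,-.231,.117),("red",.518,-.17,.117),("salt",.522,-.112,.1)]:
    Q=P[(P[:,2]>h-.015)&(P[:,2]<h+.01)&(np.hypot(P[:,0]-x,P[:,1]-y)<.03)]; print(n,len(Q),Q.mean(0),Q.max(0))
Q=P[(abs(P[:,2]-.085)<.014)&(P[:,1]>-.04)&(P[:,1]<.02)&(abs(P[:,0]-.53)<.03)]; print("knob",len(Q),Q.mean(0),Q.max(0),Q.min(0))
save(im[100:360,200:460].repeat(2,0).repeat(2,1),"s11")
```

```text
[0.52976041 0.04119464 0.21177822]
black 146 [ 0.51176676 -0.22538468  0.11345197] [ 0.53459947 -0.21084857  0.1199896 ]
red 153 [ 0.51459459 -0.16509692  0.11371517] [ 0.5367369  -0.14928582  0.12032146]
salt 98 [ 0.51780641 -0.10499925  0.09508059] [ 0.53630083 -0.09297132  0.10258955]
knob 83 [ 0.52667382 -0.01641981  0.08899972] [ 0.5399843  -0.00657006  0.09766364] [ 0.51600118 -0.03869812  0.07603161]
```

View pics/s11.png

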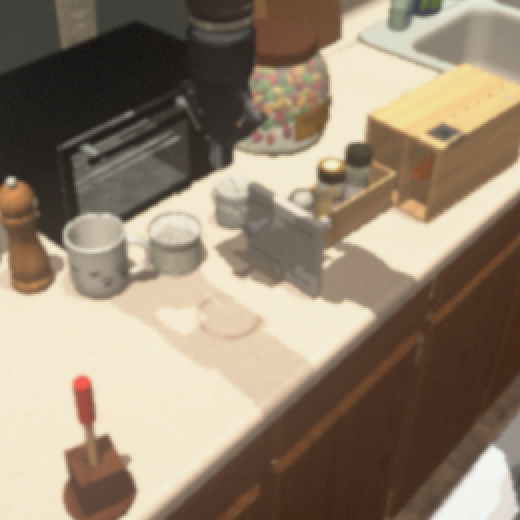

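All three stand upright in the tray and the dowel stands in its holder. Now the drawer gets pushed shut by its knob.

Emit:
move_arm([
  [[0,0,-0.8],[0,0,0]],
  [[0,0,-0.8],[0,0,0]],
  [[0,0,-0.8],[0,0,0]],
  [[0,0,-0.4],[0,0,0]],
  [[0,0,0],[0,0,0]],
  [[0,-0.3,0],[0,0,0]],
  [[0,-0.2,0],[0,0,0]],
  [[0,-0.1,0],[0,0,0]],
  [[0,-0.1,0],[0,0,0]],
  [[0,-0.1,0],[0,0,0]],
  [[0,-0.1,0],[0,0,0]],
])

```text
t: 43.82
position: [0.5308, -0.0038, 0.0736]
ee_rot: [[0.061, 0.998, -0.0], [0.998, -0.061, 0.001], [0.001, -0.0, -1.0]]
wrist_force: [-0.6, 2.9, 0.3]
gripper_width: -0.0002
grip_force: 0.9
```

Emit:
move_arm([
  [[-0.01,-0.12,0],[0,0,0]],
  [[-0.01,-0.14,0],[0,0,0]],
  [[-0.01,-0.16,0],[0,0,0]],
  [[-0.01,-0.2,0],[0,0,0]],
  [[-0.01,-0.2,0],[0,0,0]],
  [[-0.01,-0.2,0],[0,0,0]],
  [[-0.01,-0.2,0],[0,0,0]],
  [[-0.01,-0.2,0],[0,0,0]],
  [[-0.01,-0.2,0],[0,0,0]],
  [[-0.01,-0.2,0],[0,0,0]],
  [[-0.01,-0.2,0],[0,0,0]],
  [[-0.01,-0.2,0],[0,0,0]],
])

```text
t: 45.32
position: [0.5244, -0.1155, 0.0732]
ee_rot: [[0.061, 0.998, -0.001], [0.998, -0.061, 0.0], [0.0, -0.001, -1.0]]
wrist_force: [-2.8, 3.3, -1.5]
gripper_width: 0.0
grip_force: 1.5
```

Emit:
move_arm([
  [[-0.01,-0.2,0],[0,0,0]],
  [[-0.01,-0.2,0],[0,0,0]],
  [[-0.01,-0.2,0],[0,0,0]],
  [[-0.01,-0.2,0],[0,0,0]],
  [[-0.01,-0.2,0],[0,0,0]],
  [[-0.01,-0.2,0],[0,0,0]],
  [[-0.01,-0.2,0],[0,0,0]],
  [[-0.01,-0.15,0],[0,0,0]],
  [[-0.01,-0.1,0],[0,0,0]],
  [[-0.01,-0.1,0],[0,0,0]],
  [[-0.01,-0.1,0],[0,0,0]],
  [[0,0,0],[0,0,0]],
])

```text
t: 46.82
position: [0.5198, -0.2081, 0.0735]
ee_rot: [[0.061, 0.998, 0.001], [0.998, -0.061, -0.001], [-0.001, 0.001, -1.0]]
wrist_force: [0.6, 2.6, -1.6]
gripper_width: 0.0001
grip_force: 1.1
```

Emit:
move_arm([
  [[-0.01,-0.1,0],[0,0,0]],
  [[-0.01,-0.1,0],[0,0,0]],
  [[-0.01,-0.1,0],[0,0,0]],
  [[-0.01,-0.1,0],[0,0,0]],
  [[0,-0.06,0],[0,0,0]],
  [[0,0,0],[0,0,0]],
])

```text
t: 47.58
position: [0.518, -0.2312, 0.0737]
ee_rot: [[0.061, 0.998, 0.001], [0.998, -0.061, -0.001], [-0.001, 0.001, -1.0]]
wrist_force: [1.9, 2.2, -1.8]
gripper_width: 0.0001
grip_force: 1.2
```

Emit:
move_arm([
  [[0,-0.06,0],[0,0,0]],
  [[0,-0.06,0],[0,0,0]],
  [[0,-0.06,0],[0,0,0]],
  [[0,0,0],[0,0,0]],
])

```text
t: 48.08
position: [0.5176, -0.2356, 0.0737]
ee_rot: [[0.064, 0.998, -0.0], [0.998, -0.064, 0.008], [0.008, -0.001, -1.0]]
wrist_force: [3.2, 14.2, 3.9]
gripper_width: 0.0001
grip_force: 7.4
```

Emit:
move_arm([
  [[0,0.1,0],[0,0,0]],
  [[0,0.1,0],[0,0,0]],
  [[0,0.1,0],[0,0,0]],
  [[0,0.4,0],[0,0,0]],
  [[0,0.8,0],[0,0,0]],
  [[0,1,0],[0,0,0]],
  [[0,0,1],[0,0,0]],
  [[0,0,1],[0,0,0]],
  [[0,0,1],[0,0,0]],
  [[0,0,0.5],[0,0,0]],
  [[0,0,0],[0,0,0]],
])

```text
t: 49.45
position: [0.5188, -0.1145, 0.2511]
ee_rot: [[0.061, 0.998, 0.005], [0.998, -0.061, -0.002], [-0.002, 0.006, -1.0]]
wrist_force: [-0.3, 0.4, -0.6]
gripper_width: -0.0002
grip_force: 0.0
```

Run:
```python
from h import *
s=ctrl.read_state();print(s["position"],s["wrist_force"])
im,d,p=cam("scene"); W=cloud(p,d); P=W[np.isfinite(W[...,0])]
xc=np.array([-.066,-.998]); yc=np.array([.998,-.066]); o=np.array([.51,-.292])
L=np.c_[(P[:,:2]-o)@xc,(P[:,:2]-o)@yc,P[:,2]]
Q=L[(abs(L[:,1]+.06)<.025)&(L[:,0]>-.27)&(L[:,0]<.05)&(abs(L[:,2]-.1)<.02)]; print("front x",np.median(Q[:,0]) ,len(Q))
save(im[100:400,200:500].repeat(2,0).repeat(2,1),"s12")
```

```text
[ 0.51883988 -0.11446408  0.25110041] [-0.25160871  0.36275615 -0.61651168]
front x -0.014090595352324835 178
```

View pics/s12.png

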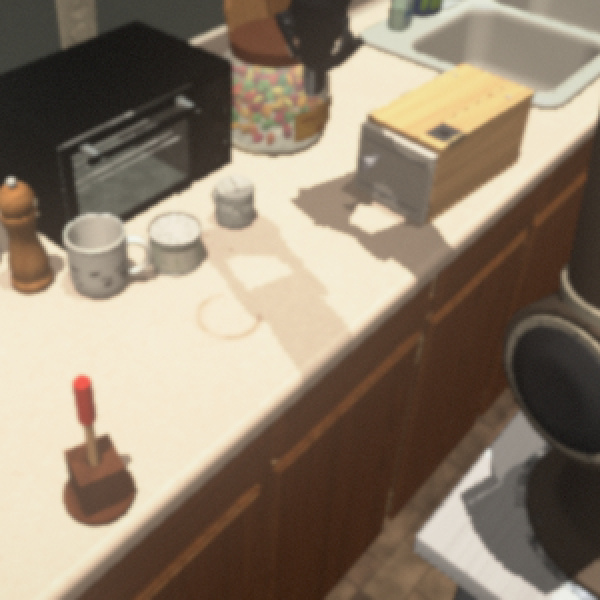

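The drawer is shut and held, with its front at x -0.014, and the dowel stands in its holder. The mug and tins have not moved.

```bash
python3 -c "
from workcell import ctrl; print(ctrl.finish_job())"
```

```text
the job is handed in; nothing more can be done
None
```

The black jar, the red jar and the salt shaker stand in the shut, latched drawer (there was no blue jar), the dowel is back in its holder, which got knocked a few centimetres aside during the run, and the job is handed in.

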